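Load the specimen tray on the microscope's light base and clip it down

ROBOT

A 6-joint arm with a two-finger parallel gripper is mounted at the origin on the work surface. World frame = base frame: x ahead of the robot, y to its left, z up, the work surface at z = 0. Lengths are in mm, angles in rad, forces in N, time in s.
With the tool pointing down it reaches from about 350 to 975 mm from the base axis. Payload 7.1 kg.
Tool frame: the origin (TCP) lies between the finger pads; the fingertips stand 19 mm ahead of it and the grasp point (between the pads) is the TCP (ctrl.finger_overhang is the distance from the TCP to the fingertips, in mm); z points along the fingers, y is the line along which they close (so a half turn about z gives the same grasp; the last joint's range is limited). The gripper opens to 88 mm and grips with 3 to 60 N. Pads are 20 mm wide; open, the fingers measure 115 mm over their backs; the gripper's body (75 mm by 178 mm) begins 61 mm behind the grasp point.
Start: joints at [-1.229, 0.423, 1.63, -0, 1.089, -0.019], TCP at [220.656, -584.736, 241.675] pointing down, gripper open.
Joint ranges: [-3, 3], [-0.9, 2.11], [0.09, 2.58], [-1.31, 4.45], [0.11, 2.69], [-2.54, 2.54]. Speed limits (rad/s): [2.39, 2.39, 3.01, 3.14, 3.14, 3.14].

INTERFACE

Orientations are given as a rotation vector (axis times angle).
In Python, from workcell import ctrl gives the robot as it stands. The module is installed in compiled form; this text tells all that it offers.
- The arm moves only by the tool arm_command, never from a script. Its argument "rows" is one flat list of numbers, 7 for each row, row after row: the turn, a rotation vector about the tool's x, y, z scaled (see below), then the shift along the tool's x, y, z scaled (see below), then the opening, from -1 (shut) to 1 (fully open). A call has 1 to 5 rows; each row is the pose to reach, as a shift and turn from the pose commanded when the call began, along the tool's axes at that moment, turning the shorter way round; what a row does not reach only later rows make up. The controller multiplies each number of a shift by 80 mm and each number of a turn by 180 degrees. A row lasts 1/10 s, in which the tool goes at most 50 mm and 8.59 degrees, less where a joint would pass 70% of its speed; a pose out of reach is approached as far as the arm can. A call with a number of a shift or a turn outside -1 to 1 is refused whole. A call with a gripper value outside its range is refused whole. The fingers move at their own pace and stop on an object; the grip force is fixed at half the most. Time passes only in rows, so rows that repeat a pose let the fingers close. It gives the time, the measured TCP pose, the force, the opening and the grip force at its end, in the units of the state.
- ctrl.get_obs(): the state, without advancing time (a new reading comes with each control period).
- ctrl.get_image(name): name is "scene" or "top" or "wrist"; returns (picture, depth): 384x512x3 uint8, red, green, blue; 384x512 float32, mm along the optical axis (not along the pixel's ray), 0 where there is no reading.
- ctrl.camera_params(name): a dict with "camera_matrix" (3x3 intrinsics, pixels), "world_to_cam" (4x4, takes a point from world to camera coordinates); the wrist camera has in their place "tool_from_camera" (4x4, takes a point from camera to tool coordinates, whose origin is the TCP and whose axes are the flange's). Camera axes: x right, y down, z forward; pixel columns grow to the right and rows downward; lengths in mm; the calibration is good to about 2 mm. A picture is of the moment at which its call begins: read the wrist's pose just before it. camera_params takes no time and is no camera call.
- ctrl.close_job(): hands the job in; it is judged then, once.
The state is a dict: "t": time; "qpos": joint angles; "qvel": joint speeds; "joint_torque": joint torques, N m; "ee_pos": TCP position; "orientation": TCP orientation; "ft_force": force on the tool from outside, world axes, zero at the start; "moment": the same for the moment, N m; "width": finger opening in mm; "grasp_force": force on a finger pad.
Only numpy, scipy, OpenCV 4.12 (cv2) and the standard library are available. Lean on these libraries where they do the work, as an engineer would, in place of code of your own. Each camera call takes 0.05 s, during which the arm holds its last target. There are 200 camera calls.

TASK

Slide the black specimen tray across the microscope's light base until it sits centred on the round white stage glass and square with the base; keep it flat on the base all the way, neither lifted nor tipped, because small shells lie loose in it. Swing both steel stage clips in over the ends of the tray as far as they go, so that it stays put when the ship rolls. Leave the other things on and around the base where they are.

Things in the scene. Friction and masses are not known exactly. Their poses are not given: they have to be found in the camera images.
- stage_center (a point): Centre of the round white stage glass (130 mm across, flush), on the top face of the light base, a fixed flat grey-topped slab. The top face is level, 40 mm above the bench. Axes: x points to the base's far edge, y to its left edge (seen from the robot), z up. In these axes the base's top reaches from x = -190 to +170 mm and y = -200 to +200 mm.
- tray_center (a point): Centre of the specimen tray (half-way up). A loose black plastic tray, 85 mm along its x, 130 mm along its y, 18 mm high, 110 to 220 g, flat bottom, upright side walls; open compartments in the middle and a solid flat ledge 22 mm wide at each y end, flush with the rim. It lies on the light base, in front of the glass or in front and to one side of it. It is to end with its x and y along those of stage_center (half a turn round is as good).
- clip_left (a joint): Angle of the left stage clip, a flat steel strip 10 mm wide, 2 mm thick, on a vertical pivot screw at the back left of the glass, with a small upright round knob at its free end. 0 = fully in, against its stop: the strip then points along -x of stage_center, over the tray's left end ledge. It grows as the clip swings outwards (1.57 = pointing along +y of stage_center), up to 2.4. Plain friction, about 0.5 N at the knob; it stays where it is left.
- clip_right (a joint): Angle of the right stage clip, mirror image of the left: 0 = fully in, pointing along -x of stage_center over the tray's right end ledge, 1.57 = pointing along -y. Same friction.
- clip_left_knob (a point): Centre of the left clip's finger knob: 10 mm diameter, upright, from 62 to 76 mm above the bench (its upper 11 mm full diameter). It moves on a circle of 65 mm radius about clip_left_pivot. The strip below it lies 59.5 to 61.5 mm above the bench, so a tray under it (top at 58 mm) clears it by 1.5 mm.
- clip_right_knob (a point): Centre of the right clip's finger knob, same sizes, 65 mm from clip_right_pivot.
- clip_left_pivot (a point): On the axis of the left clip's pivot, 59.5 mm above the bench: at x = 65, y = +50 mm from stage_center. A post 16 mm wide at its foot stands there, its screw head (15 mm wide) up to 68 mm above the bench.
- clip_right_pivot (a point): On the axis of the right clip's pivot, 59.5 mm above the bench: at x = 65, y = -50 mm from stage_center; same post.
- petri_small: Small closed clear Petri dish, 54 mm across, 14 mm high, lying on the light base behind the glass; origin at the centre of its underside. Bystander.
- petri_large: Closed clear Petri dish, 92 mm across, 14 mm high, on the bench to the right; origin at the centre of its underside. Bystander.
- forceps: Steel forceps, about 130 mm long, 8 mm high, lying on the bench to the left; origin at mid-length, underside. Bystander.
- pen: Blue pen, 140 mm long, 11 mm thick, lying on the bench to the right; origin at mid-length, underside. Bystander.
- jar_a: Sample jar with white lid, 60 mm across, 75 mm high, on the bench; origin at the centre of its underside. Bystander.
- jar_b: Sample jar, same as jar_a. Bystander.
- wash_bottle: White wash bottle with a bent spout, 70 mm across, about 205 mm high, on the bench to the left; origin at the centre of its underside. Bystander.

How it is judged (in metres and radians):
At the end, for the whole second after the job is handed in: The tray lies flat and still on the base, its centre within 10 mm of the centre of the stage glass and its sides within 0.13 rad of the base's; both clips are turned in to within 0.15 rad of their stops, each knob standing over the tray at least 2 mm inside the tray's end face (horizontal distance between tray_center and stage_center below 0.01 m and angle between the x axis of tray_center and the x axis of stage_center, either way round below 0.13 rad and angle between tray_center's own z axis and vertical below 0.04 rad and z of tray_center in the frame of stage_center below 0.012 m and value of joint each of clip_left, clip_right below 0.15 rad and y of clip_left_knob in the frame of tray_center between -0.063 and 0.063 m and y of clip_right_knob in the frame of tray_center between -0.063 and 0.063 m and linear speed of tray below 0.01 m/s); the robot touches nothing.
It fails at once if the tray is tipped by more than 0.12 rad (angle between tray_center's own z axis and vertical above 0.12 rad).
It fails at once if the tray is lifted more than 8 mm off the base (z of tray_center in the frame of stage_center above 0.017 m).
It fails at once if a bystander is shifted by more than 25 mm (distance of any of petri_small, petri_large, forceps, pen, jar_a, jar_b, wash_bottle from where it was at the start of the episode above 0.025 m).
It also fails if it takes over 72 s, if anything falls off the work surface, if the arm or the gripper's body presses on something with over 40 N, if the wrist force passes 120 N, or if a joint passes its speed limit or range.

## Working session

There is one attempt and no reset: what is moved stays moved. The work goes in short steps, Python scripts to look and compute and a tool call to move; the robot and the scene stay as the last step left them, time stands still between calls to the robot, and variables do not carry over. Pictures are saved under pics/ and viewed, at most 14 in all, crops included, and the job is handed in when it is done.

Besides the shell and the picture viewer there is one more tool, called by a JSON object that holds its "api" and its "payload", one argument or row to a line. arm_command: Moves the arm, as the interface text tells. Shifts and turns lie within -1 to 1; 1 stands for 80 mm of shift or 180 degrees of turn. Its arguments: {"type":"object","properties":{"rows":{"type":"array","items":{"type":"number"}}},"required":["rows"]}

```bash
mkdir -p pics; cat > h.py <<'E'
import numpy as np, cv2
from scipy.spatial.transform import Rotation as R
from workcell import ctrl
def rays(cam,uv,z):
    p=ctrl.camera_params(cam);K=np.array(p["camera_matrix"]);T=np.array(p["world_to_cam"])
    uv=np.atleast_2d(np.array(uv,float));d=np.c_[uv,np.ones(len(uv))]@np.linalg.inv(K).T@T[:3,:3]
    c=-T[:3,:3].T@T[:3,3]
    return c+d*((z-c[2])/d[:,2])[:,None]
def state():
    o=ctrl.get_obs();print("t",o["t"],"p",np.round(o["ee_pos"],1),"R",np.round(o["orientation"],4),"F",np.round(o["ft_force"],1),"w",o["width"],"g",o["grasp_force"]);return o
E
python3 - <<'E'
from h import *
o=state();print(R.from_rotvec(o["orientation"]).as_matrix().round(3))
a,d=ctrl.get_image("top");b,_=ctrl.get_image("scene")
np.save("top.npy",a);np.save("topd.npy",d);np.save("scene.npy",b)
cv2.imwrite("pics/top.png",cv2.resize(a[:,:,::-1],(800,600),interpolation=cv2.INTER_CUBIC));cv2.imwrite("pics/scene.png",b[:,:,::-1])
p=ctrl.camera_params("top");print(p)
E
```

```text
t 0.0 p [ 220.5 -584.2  240.9] R [-3.0891e+00 -5.6350e-01  4.0000e-04] F [-0.5  0.9 -0.2] w 87.77245431679857 g 0.0
[[ 0.936  0.353 -0.   ]
 [ 0.353 -0.936  0.001]
 [ 0.    -0.002 -1.   ]]
{'camera_matrix': array([[371.61322657,   0.        , 256.22405873],
       [  0.        , 371.61322657, 201.32267268],
       [  0.        ,   0.        ,   1.        ]]), 'world_to_cam': array([[ 2.54950302e-02, -9.99631841e-01, -9.28367654e-03,
        -5.28175962e+01],
       [-9.96204775e-01, -2.46323167e-02, -8.34823022e-02,
         5.17937019e+02],
       [ 8.32228889e-02,  1.13768267e-02, -9.96466015e-01,
         1.02551040e+03],
       [ 0.00000000e+00,  0.00000000e+00,  0.00000000e+00,
         1.00000000e+00]])}
```

View pics/top.png

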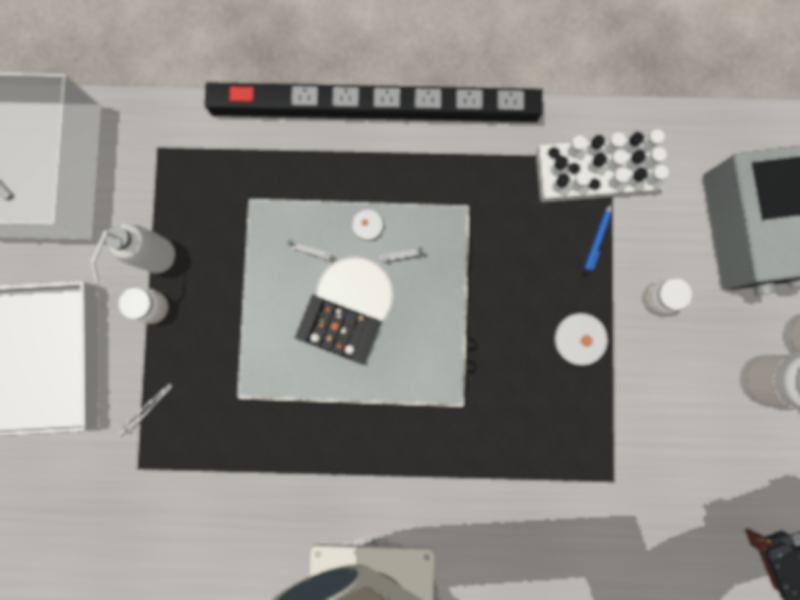

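View pics/scene.png

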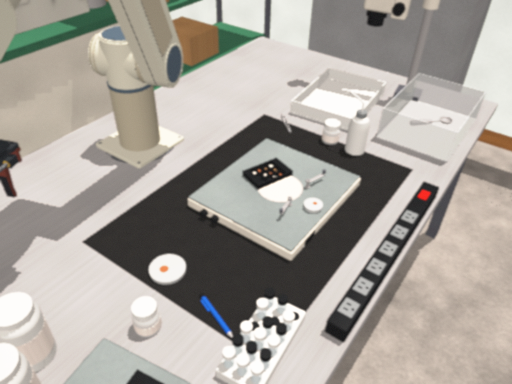

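The top view shows the base at about (240–470, 200–405), the glass near (355,292), the tray near (338,330), turned about 20°, the left knob near (291,243) and the right knob near (424,252). Next I measure these precisely.

```bash
cat > m.py <<'E'
from h import *
def measure(a,save=None):
    hsv=cv2.cvtColor(a,cv2.COLOR_RGB2HSV).astype(int);g=a.astype(int)
    V=hsv[...,2];S=hsv[...,1]
    box=np.zeros(V.shape,bool);box[125:262,150:302]=1
    out={}
    # base: everything not dark mat -> blob
    m=((V>90)&box).astype(np.uint8);m=cv2.morphologyEx(m,cv2.MORPH_CLOSE,np.ones((5,5)))
    c=max(cv2.findContours(m,cv2.RETR_EXTERNAL,cv2.CHAIN_APPROX_NONE)[0],key=cv2.contourArea)
    q=cv2.approxPolyDP(c,10,True)[:,0];P=rays("top",q,40)[:,:2];out["base"]=P
    # glass
    w=((V>215)&(S<25)&box).astype(np.uint8)
    n,l,st,ce=cv2.connectedComponentsWithStats(w);k=max((i for i in range(1,n) if np.hypot(*(ce[i]-[227,187]))<30),key=lambda i:st[i,4],default=0)
    c=max(cv2.findContours((l==k).astype(np.uint8),cv2.RETR_EXTERNAL,cv2.CHAIN_APPROX_NONE)[0],key=cv2.contourArea)[:,0]
    out["glasspts"]=rays("top",c,40)[:,:2]
    # tray
    inner=np.zeros(V.shape,bool);inner[138:250,165:292]=1
    t=((V<85)&inner).astype(np.uint8);t=cv2.morphologyEx(t,cv2.MORPH_CLOSE,np.ones((7,7)))
    c=max(cv2.findContours(t,cv2.RETR_EXTERNAL,cv2.CHAIN_APPROX_NONE)[0],key=cv2.contourArea)[:,0]
    P=rays("top",c,58)[:,:2].astype(np.float32)
    out["tray"]=cv2.minAreaRect(P);out["traybox"]=cv2.boxPoints(out["tray"])
    return out
E
python3 - <<'E'
from m import *
from scipy.optimize import least_squares
a=np.load("top.npy");o=measure(a)
print("base",o["base"].round(0).tolist())
G=o["glasspts"]
f=lambda p:np.hypot(G[:,0]-p[0],G[:,1]-p[1])-65
r=least_squares(f,[G[:,0].mean(),G[:,1].mean()],loss="cauchy",f_scale=1);print("glass",r.x,len(G),(abs(f(r.x))<2).sum())
print("tray",o["tray"],o["traybox"].round(0).tolist())
print("knob guess",rays("top",np.array([[291,243],[424,252],[332,258],[384,260]])*.64,70)[:,:2].round(0))
cv2.imwrite("pics/c.png",cv2.resize(a[120:265,145:310,::-1],None,fx=4.8,fy=4.1,interpolation=cv2.INTER_CUBIC))
E
```

```text
base [[721.0, 240.0], [363.0, 242.0], [362.0, -155.0], [719.0, -155.0]]
glass [551.844316    44.26197922] 120 80
tray ((487.1003723144531, 67.29632568359375), (124.65975189208984, 76.77262115478516), 70.36846923828125) [[430.0, 21.0], [502.0, -4.0], [544.0, 113.0], [472.0, 139.0]]
knob guess [[635. 153.]
 [625. -79.]
 [611.  81.]
 [609. -10.]]
```

View pics/c.png

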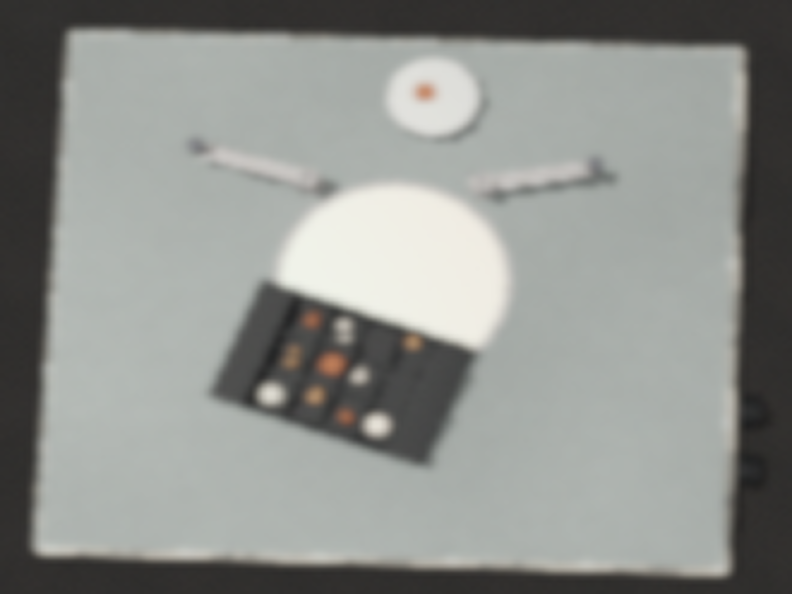

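Everything agrees: stage at about (552, 43.5) with yaw ≈ 0, and tray at about (487, 67) with yaw ≈ −19.4°. The left clip is at about 1.86 rad and the right at about 1.68. I'll push the tray from its front face with both open fingers. First I travel there at height.

{"api": "arm_command", "payload": {
  "rows": [0, 0, 0, 0.75, -1, 0, 1, 0, 0, 0, 0.75, -1, 0, 1, 0, 0, 0, 0.75, -1, 0, 1]
}}

```text
t: 0.4
ee_pos: [248.7, -483.1, 240.6]
orientation: [-3.085, -0.566, 0.001]
ft_force: [0.2, 0.2, 0.3]
width: 87.9
grasp_force: 0.0
```

{"api": "arm_command", "payload": {
  "rows": [0, 0, 0, 0.75, -1, 0, 1, 0, 0, 0, 0.75, -1, 0, 1, 0, 0, 0, 0.75, -1, 0, 1]
}}

```text
t: 0.7
ee_pos: [276.5, -388.1, 241.1]
orientation: [-3.086, -0.567, 0.001]
ft_force: [1.1, -0.4, -0.1]
width: 87.8
grasp_force: 0.0
```

{"api": "arm_command", "payload": {
  "rows": [0, 0, 0, 0.75, -1, 0, 1, 0, 0, 0, 0.75, -1, 0, 1, 0, 0, 0, 0.75, -1, 0, 1]
}}

```text
t: 1.0
ee_pos: [304.6, -293.0, 241.4]
orientation: [-3.088, -0.569, 0.001]
ft_force: [-0.4, 0.1, 1.0]
width: 87.9
grasp_force: 0.0
```

{"api": "arm_command", "payload": {
  "rows": [0, 0, 0, 0.75, -1, 0, 1, 0, 0, 0, 0.75, -1, 0, 1, 0, 0, 0, 0.75, -1, 0, 1]
}}

```text
t: 1.3
ee_pos: [333.2, -197.5, 241.7]
orientation: [-3.088, -0.571, -0.0]
ft_force: [-0.6, -0.1, -0.7]
width: 87.5
grasp_force: 0.0
```

{"api": "arm_command", "payload": {
  "rows": [0, 0, 0, 0.75, -1, 0, 1, 0, 0, 0, 0.75, -1, 0, 1, 0, 0, 0, 0.75, -1, 0, 1]
}}

```text
t: 1.6
ee_pos: [361.9, -101.6, 242.0]
orientation: [-3.089, -0.573, -0.002]
ft_force: [-0.1, -0.3, -0.8]
width: 87.9
grasp_force: 0.0
```

{"api": "arm_command", "payload": {
  "rows": [0, 0, 0, 0.75, -1, 0, 1, 0, 0, 0, 0.75, -1, 0, 1, 0, 0, 0, 0.75, -1, 0, 1]
}}

```text
t: 1.9
ee_pos: [390.4, -5.7, 242.1]
orientation: [-3.089, -0.572, -0.003]
ft_force: [-0.3, -0.4, 0.8]
width: 87.8
grasp_force: 0.0
```

{"api": "arm_command", "payload": {
  "rows": [0, 0, 0, 0.75, -1, 0, 1, 0, 0, 0, 0.75, -1, 0, 1, 0, 0, 0, 0.75, -1, 0, 1]
}}

```text
t: 2.2
ee_pos: [418.8, 90.0, 242.1]
orientation: [-3.089, -0.569, -0.004]
ft_force: [-0.1, 0.5, 0.5]
width: 88.0
grasp_force: 0.0
```

{"api": "arm_command", "payload": {
  "rows": [0, 0, 0.222, 0, 0, 0, 1, 0, 0, 0.222, 0, 0, 0, 1, 0, 0, 0.222, 0, 0, 0, 1, 0, 0, 0.222, 0, 0, 0, 1, 0, 0, 0.222, 0, 0, 0, 1]
}}

```text
t: 2.7
ee_pos: [416.7, 85.3, 241.6]
orientation: [3.095, -0.537, 0.0]
ft_force: [0.1, -0.2, 1.2]
width: 87.9
grasp_force: 0.0
```

```bash
cat >> h.py <<'E'
def plan(x,y,z,yaw=None):
    """print the shift (and turn) to a target in move units, in the present tool axes"""
    o=state();M=R.from_rotvec(o["orientation"]);m=M.as_matrix()
    yw=np.degrees(np.arctan2(m[1,0],m[0,0]));d=m.T@(np.array([x,y,z])-o["ee_pos"])
    print("yaw",yw.round(2),"qpos",np.round(o["qpos"],2),"shift",np.round(d/80,3),end=" ")
    if yaw is not None:
        T=R.from_euler("z",np.radians(yaw))*R.from_matrix(np.diag([1.,-1,-1]));print("turn",((M.inv()*T).as_rotvec()/np.pi).round(4),end="")
    print()
E
python3 -c "
from h import *
plan(414.5,92.6,120,-19.4)"
```

```text
t 2.7 p [416.7  85.3 241.6] R [ 3.0947e+00 -5.3720e-01  3.0000e-04] F [ 0.1 -0.2  1.2] w 87.91512123139736 g 0.0
yaw -19.7 qpos [ 0.17  0.12  2.05 -0.    0.97  2.09] shift [-0.058 -0.078  1.52 ] turn [ 0.0002 -0.0001 -0.0016]
```

{"api": "arm_command", "payload": {
  "rows": [0, 0, 0, -0.06, -0.08, 1, 1, 0, 0, 0, -0.06, -0.08, 1, 1, 0, 0, 0, -0.06, -0.08, 1, 1]
}}

```text
t: 3.0
ee_pos: [411.5, 92.8, 158.7]
orientation: [3.094, -0.528, -0.01]
ft_force: [-0.0, -0.5, -0.2]
width: 88.0
grasp_force: 0.0
```

{"api": "arm_command", "payload": {
  "rows": [0, 0, 0, 0, 0, 0.5, 1, 0, 0, 0, 0, 0, 1, 1, 0, 0, 0, 0, 0, 1, 1, 0, 0, 0, 0, 0, 1, 1]
}}

```text
t: 3.4
ee_pos: [414.2, 94.3, 82.5]
orientation: [3.097, -0.528, -0.001]
ft_force: [1.0, 0.6, -0.6]
width: 87.8
grasp_force: 0.0
```

```bash
python3 - <<'E'
from m import *
plan(414.5,92.6,64,-19.4)
m=measure(ctrl.get_image("top")[0]);print(m["tray"])
o=ctrl.get_obs();a,d=ctrl.get_image("wrist");cv2.imwrite("pics/w1.png",a[:,:,::-1]);np.save("w1d.npy",d)
print(ctrl.camera_params("wrist"))
E
```

```text
t 3.4 p [414.2  94.3  82.5] R [ 3.0965e+00 -5.2750e-01 -1.1000e-03] F [ 1.   0.6 -0.6] w 87.77159042758996 g 0.0
yaw -19.34 qpos [ 0.2   0.43  2.16 -0.    0.56  2.1 ] shift [0.01  0.018 0.231] turn [0.0002 0.0002 0.0004]
((456.92718505859375, 68.56510162353516), (144.57546997070312, 135.63392639160156), 70.37273406982422)
{'camera_matrix': array([[266.69654593,   0.        , 253.76738642],
       [  0.        , 266.69654593, 189.03611837],
       [  0.        ,   0.        ,   1.        ]]), 'tool_from_camera': array([[-8.70767777e-04, -9.60563487e-01, -2.78059400e-01,
         7.59821775e+01],
       [ 9.99999613e-01, -8.00491399e-04, -3.66269333e-04,
        -1.13699549e+00],
       [ 1.29240790e-04, -2.78059611e-01,  9.60563812e-01,
        -1.42608713e+02],
       [ 0.00000000e+00,  0.00000000e+00,  0.00000000e+00,
         1.00000000e+00]])}
```

View pics/w1.png

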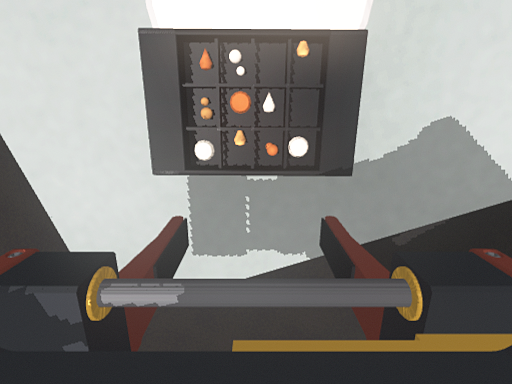

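The wrist view shows the tray straight ahead: back corners at (139,29) and (367,31), front corners at about (153,174) and (353,175). It is parallel to the finger line.

```bash
cat >> h.py <<'E'
def wrays(uv,z,o):
    p=ctrl.camera_params("wrist");K=np.array(p["camera_matrix"]);T=np.array(p["tool_from_camera"])
    M=R.from_rotvec(o["orientation"]).as_matrix();d=np.c_[np.atleast_2d(np.array(uv,float)),np.ones(len(uv))]@np.linalg.inv(K).T@T[:3,:3].T@M.T
    c=np.array(o["ee_pos"])+M@T[:3,3]
    return c+d*((z-c[2])/d[:,2])[:,None]
E
python3 - <<'E'
from h import *
o=ctrl.get_obs();P=wrays([[139,29],[367,31],[353,175],[153,174]],58,o)[:,:2]
print(P.round(1).tolist(),P.mean(0),[np.linalg.norm(P[i]-P[i-1]).round(1) for i in range(4)])
e=P[0]-P[1];print(np.degrees(np.arctan2(e[1],e[0]))-90)
E
```

```text
[[551.0, 116.9], [507.6, -3.6], [429.1, 23.3], [472.6, 145.3]] [490.08743439  70.43654046] [np.float64(83.4), np.float64(128.1), np.float64(82.9), np.float64(129.5)]
-19.84343663008343
```

{"api": "arm_command", "payload": {
  "rows": [0, 0, 0, 0, 0, 0.12, 1, 0, 0, 0, 0, 0, 0.23, 1, 0, 0, 0, 0, 0, 0.23, 1]
}}

```text
t: 3.8
ee_pos: [413.2, 95.1, 63.0]
orientation: [3.097, -0.526, -0.001]
ft_force: [-0.3, -0.2, 0.4]
width: 87.7
grasp_force: 0.0
```

{"api": "arm_command", "payload": {
  "rows": [0, 0, 0, 0.08, 0, 0, 1, 0, 0, 0, 0.16, 0, 0, 1, 0, 0, 0, 0.22, 0, 0, 1, 0, 0, 0, 0.28, 0, 0, 1, 0, 0, 0, 0.34, 0, 0, 1]
}}

```text
t: 4.3
ee_pos: [439.6, 85.9, 63.3]
orientation: [-3.097, 0.527, 0.0]
ft_force: [-0.4, 0.7, 0.5]
width: 87.5
grasp_force: 0.3
```

{"api": "arm_command", "payload": {
  "rows": [0, 0, 0, 0.06, 0.01, 0, 1, 0, 0, 0, 0.12, 0.02, 0, 1, 0, 0, 0, 0.18, 0.03, 0, 1, 0, 0, 0, 0.24, 0.035, 0, 1, 0, 0, 0, 0.3, 0.04, 0, 1]
}}

```text
t: 4.8
ee_pos: [461.1, 75.0, 63.2]
orientation: [3.097, -0.526, -0.0]
ft_force: [-0.3, 0.1, 0.4]
width: 87.9
grasp_force: 0.4
```

```bash
python3 - <<'E'
from h import *
plan(482.4,64.5,64,-19.6)
a,d=ctrl.get_image("wrist");cv2.imwrite("pics/w2.png",a[:,:,::-1])
E
```

```text
t 4.8 p [461.1  75.   63.2] R [ 3.0971e+00 -5.2640e-01 -1.0000e-04] F [-0.3  0.1  0.4] w 87.89236561155701 g 0.376045829616487
yaw -19.29 qpos [ 0.14  0.51  2.07 -0.    0.56  2.04] shift [ 0.294  0.035 -0.01 ] turn [0.     0.     0.0017]
```

View pics/w2.png

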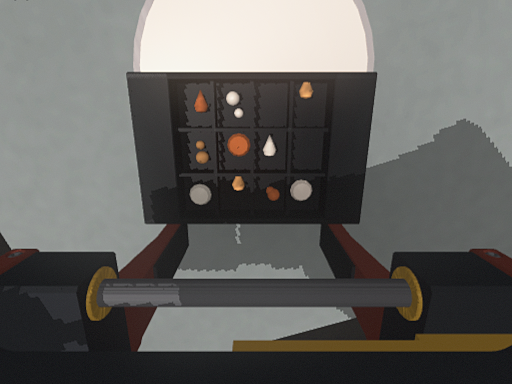

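The tray's back corners are now at (127,72) and (377,72), with its front at row 222, so it is at or near the fingertips. I'll check its position.

```bash
cat >> h.py <<'E'
def wtray(P4):
    o=ctrl.get_obs();P=wrays(P4,58,o)[:,:2];e=P[0]-P[1]+P[3]-P[2];m=R.from_rotvec(o["orientation"]).as_matrix()
    c=P.mean(0);print("tray",c.round(1),"yaw",(np.degrees(np.arctan2(e[1],e[0]))-90).round(1),"tool",np.round(o["ee_pos"],1),"rel",(m.T@np.r_[c-o["ee_pos"][:2],0]).round(1),"sides",[np.linalg.norm(P[i]-P[i-1]).round(1) for i in range(4)])
E
python3 -c "
from h import *
wtray([[127,72],[377,72],[363,222],[144,222]])"
```

```text
tray [513.7  58.6] yaw -19.3 tool [462.   74.9  63.3] rel [54.1 -1.7  0.1] sides [np.float64(83.0), np.float64(128.2), np.float64(83.0), np.float64(131.2)]
```

{"api": "arm_command", "payload": {
  "rows": [0, 0, 0, 0.06, 0.01, 0, 1, 0, 0, 0, 0.12, 0.02, 0, 1, 0, 0, 0, 0.18, 0.03, 0, 1, 0, 0, 0, 0.24, 0.042, 0, 1, 0, 0, 0, 0.3, 0.054, 0, 1]
}}

```text
t: 5.35
ee_pos: [482.4, 63.0, 63.2]
orientation: [3.097, -0.526, -0.0]
ft_force: [-0.4, 0.2, -1.8]
width: 88.1
grasp_force: 0.3
```

{"api": "arm_command", "payload": {
  "rows": [0, 0, -0.022, 0.044, 0.044, 0, 1, 0, 0, -0.043, 0.09, 0.085, 0, 1, 0, 0, -0.064, 0.14, 0.123, 0, 1, 0, 0, -0.086, 0.19, 0.157, 0, 1, 0, 0, -0.107, 0.243, 0.188, 0, 1]
}}

```text
t: 5.85
ee_pos: [495.6, 42.2, 63.3]
orientation: [3.142, 0.003, -0.0]
ft_force: [-1.3, -0.3, -0.8]
width: 88.1
grasp_force: 0.4
```

```bash
python3 - <<'E'
from h import *
plan(498,43.5,64,0)
a,d=ctrl.get_image("wrist");cv2.imwrite("pics/w3.png",a[:,:,::-1])
E
```

```text
t 5.85 p [495.6  42.2  63.3] R [ 3.1416e+00  3.4000e-03 -1.0000e-04] F [-1.3 -0.3 -0.8] w 88.08715589729327 g 0.3569114507990889
yaw 0.13 qpos [ 0.06  0.53  2.01 -0.    0.6   1.63] shift [ 0.029 -0.016 -0.009] turn [0.     0.     0.0007]
```

View pics/w3.png

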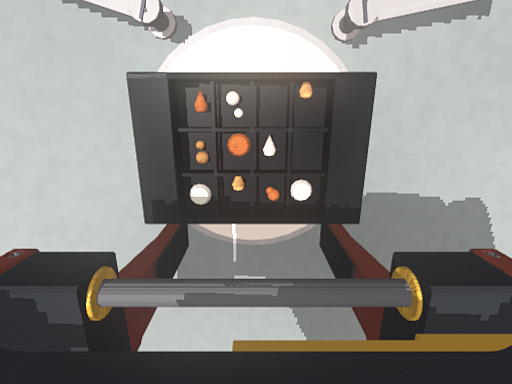

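The tray is square in front of the fingers (same corners as before). The glass shows both behind it (rim at about row 18) and in front (about row 244), and the pivot heads are at (163,25) and (347,23).

```bash
python3 -c "
from h import *
wtray([[127,72],[377,72],[363,222],[144,222]])
o=ctrl.get_obs()
print(wrays([[253,18],[253,244],[160,72],[350,72]],40,o).round(1)[:,:2], wrays([[163,20],[347,18]],68,o).round(1)[:,:2])"
```

```text
tray [550.8  43.9] yaw 0.2 tool [496.3  41.9  63.4] rel [54.5 -1.7  0. ] sides [np.float64(83.0), np.float64(128.2), np.float64(83.1), np.float64(131.2)]
[[622.   44.1]
 [485.2  43.6]
 [594.5  97.5]
 [595.  -11.8]] [[612.7  84.9]
 [613.8   1.2]]
```

The tray is about 3 mm short. I'll push a touch more, back off, rise, shut the fingers and turn to yaw 45°.

{"api": "arm_command", "payload": {
  "rows": [0, 0, 0, 0.02, 0, 0, 1, 0, 0, 0, 0.04, 0, 0, 1, 0, 0, 0, 0.04, 0, 0, 1]
}}

```text
t: 6.2
ee_pos: [498.8, 42.6, 63.3]
orientation: [-3.142, 0.002, -0.001]
ft_force: [-0.2, 0.5, 0.7]
width: 88.0
grasp_force: 0.1
```

{"api": "arm_command", "payload": {
  "rows": [0, 0, 0, -0.1, 0, 0, 1, 0, 0, 0, -0.3, 0, 0, 1, 0, 0, 0, -0.3, 0, 0, 1]
}}

```text
t: 6.5
ee_pos: [472.0, 42.6, 63.0]
orientation: [3.141, -0.001, -0.004]
ft_force: [0.2, 0.0, 0.8]
width: 88.1
grasp_force: 0.0
```

{"api": "arm_command", "payload": {
  "rows": [0, 0, 0, 0, 0, -0.5, 1, 0, 0, 0, 0, 0, -1, 1, 0, 0, 0, 0, 0, -1, 1]
}}

```text
t: 6.8
ee_pos: [478.1, 42.9, 147.5]
orientation: [-3.141, 0.001, -0.014]
ft_force: [1.3, 0.1, 0.9]
width: 87.7
grasp_force: 0.0
```

```bash
python3 - <<'E'
from h import *
plan(657,177,145,45)
a,d=ctrl.get_image("wrist");cv2.imwrite("pics/w4.png",a[:,:,::-1])
E
```

```text
t 6.8 p [478.1  42.9 147.5] R [-3.141e+00  8.000e-04 -1.390e-02] F [1.3 0.1 0.9] w 87.66449887135767 g 0.0
yaw -0.03 qpos [0.06 0.35 2.02 0.   0.76 1.64] shift [ 2.236 -1.677  0.053] turn [ 0.0009 -0.0027 -0.2502]
```

View pics/w4.png

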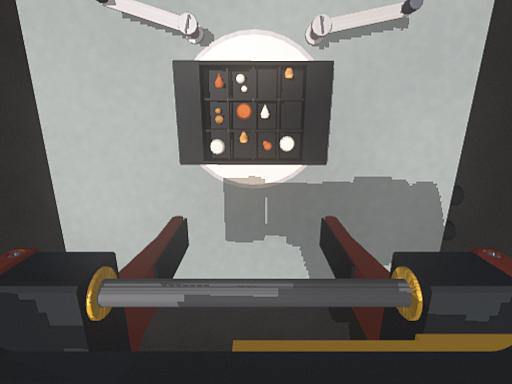

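The tray sits centred on the glass: corners (173,61), (334,61), (327,164), (180,163), with the glass from about row 29 to 188. The right knob's top is at (412,5) and the left knob is at the picture's edge, near (103,0).

```bash
python3 -c "
from h import *
wtray([[173,61],[334,61],[327,164],[180,163]])
o=ctrl.get_obs()
print(wrays([[253,29],[253,188]],40,o).round(1)[:,:2].tolist(), wrays([[189,20],[321,20]],68,o).round(1)[:,:2].tolist(), wrays([[412,4],[103,0]],76,o).round(1)[:,:2].tolist())
plan(657,177,145,45)"
```

```text
tray [551.3  44.2] yaw -0.3 tool [476.8  42.8 145.6] rel [74.5 -1.4  0.5] sides [np.float64(81.6), np.float64(127.4), np.float64(82.5), np.float64(128.6)]
[[619.7, 44.5], [483.0, 44.8]] [[618.1, 91.1], [617.9, -5.2]] [[625.2, -65.7], [627.9, 147.9]]
t 6.85 p [476.8  42.8 145.6] R [-3.1412e+00  8.0000e-04 -9.6000e-03] F [ 0.6 -1.  -0.2] w 88.12136086311028 g 0.0
yaw -0.03 qpos [ 0.06  0.36  2.02 -0.    0.76  1.64] shift [ 2.252 -1.679  0.022] turn [ 0.0007 -0.0019 -0.2502]
```

{"api": "arm_command", "payload": {
  "rows": [0, 0, 0, 0.75, -0.56, 0, -1, 0, 0, 0, 0.75, -0.56, 0, -1]
}}

```text
t: 7.05
ee_pos: [536.6, 88.5, 142.9]
orientation: [-3.141, 0.002, -0.003]
ft_force: [0.1, 0.7, 0.7]
width: 75.3
grasp_force: 0.0
```

{"api": "arm_command", "payload": {
  "rows": [0, 0, 0, 0.75, -0.56, 0, -1, 0, 0, 0, 0.75, -0.56, 0, -1]
}}

```text
t: 7.25
ee_pos: [597.0, 134.0, 142.1]
orientation: [-3.141, -0.0, -0.001]
ft_force: [0.8, 0.2, -0.1]
width: 59.3
grasp_force: 0.0
```

{"api": "arm_command", "payload": {
  "rows": [0, 0, 0, 0.75, -0.56, 0, -1, 0, 0, 0, 0.75, -0.56, 0, -1, 0, 0, 0, 0.75, -0.56, 0, -1]
}}

```text
t: 7.55
ee_pos: [656.6, 178.9, 141.4]
orientation: [-3.141, -0.002, -0.001]
ft_force: [-0.3, 0.3, -0.2]
width: 35.4
grasp_force: 0.0
```

{"api": "arm_command", "payload": {
  "rows": [0, 0, -0.125, 0, 0, 0, -1, 0, 0, -0.125, 0, 0, 0, -1, 0, 0, -0.125, 0, 0, 0, -1]
}}

```text
t: 7.85
ee_pos: [653.1, 176.1, 141.5]
orientation: [3.08, 0.62, -0.005]
ft_force: [-0.2, 0.0, 0.2]
width: 11.1
grasp_force: 0.0
```

{"api": "arm_command", "payload": {
  "rows": [0, 0, -0.125, 0, 0, 0, -1, 0, 0, -0.125, 0, 0, 0, -1, 0, 0, -0.125, 0, 0, 0, -1, 0, 0, -0.125, 0, 0, 0, -1]
}}

```text
t: 8.25
ee_pos: [653.3, 176.1, 141.8]
orientation: [-2.902, -1.202, 0.004]
ft_force: [0.1, -0.4, -0.4]
width: 0.5
grasp_force: 0.0
```

```bash
python3 - <<'E'
from h import *
plan(657,177,86,45)
a=ctrl.get_image("top")[0];cv2.imwrite("pics/t5.png",cv2.resize(a[110:275,130:320,::-1],None,fx=4,fy=3.6,interpolation=cv2.INTER_CUBIC))
p=np.array([617.5,93])
for a in [1.86,1.6,1.3,1.0,.7,.4,.2,.04]:
    k=p+65*np.array([-np.cos(a),np.sin(a)])+10.6
    d=k-[657,177];print(a,k.round(1),"tool units",np.round(np.array([d@[.7071,.7071],d@[.7071,-.7071]])/80,3))
E
```

```text
t 8.25 p [653.3 176.1 141.8] R [-2.9023 -1.2019  0.004 ] F [ 0.1 -0.4 -0.4] w 0.5385355161573631 g 0.0
yaw 44.99 qpos [ 0.25  0.61  1.57 -0.    0.97  1.03] shift [0.042 0.026 0.698] turn [-0.0004  0.0007 -0.    ]
1.86 [646.6 165.9] tool units [-0.19   0.007]
1.6 [630.  168.6] tool units [-0.313 -0.164]
1.3 [610.7 166.2] tool units [-0.504 -0.314]
1.0 [593.  158.3] tool units [-0.731 -0.401]
0.7 [578.4 145.5] tool units [-0.974 -0.416]
0.4 [568.2 128.9] tool units [-1.21 -0.36]
0.2 [564.4 116.5] tool units [-1.353 -0.284]
0.04 [563.2 106.2] tool units [-1.455 -0.204]
```

View pics/t5.png

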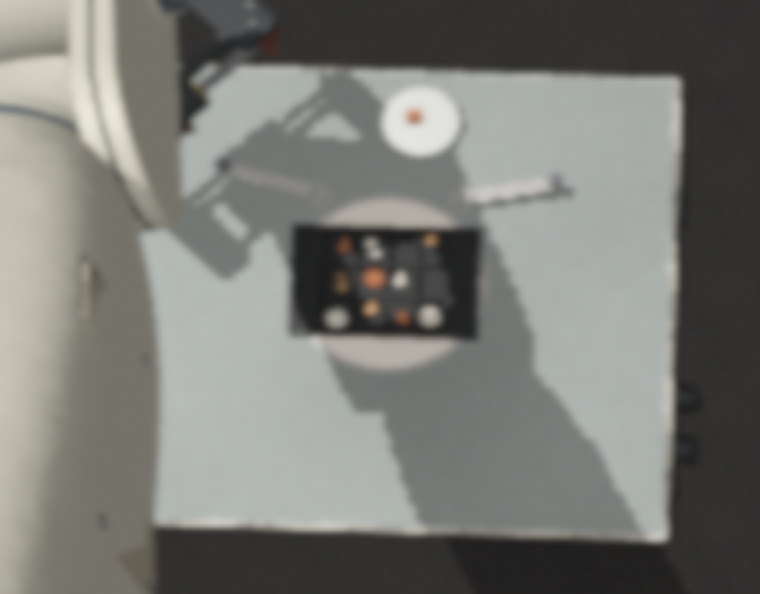

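The picture shows the tray square and centred on the glass, with both clips still out (left knob at crop (225,162)). Now I descend behind the left knob and sweep it in.

{"api": "arm_command", "payload": {
  "rows": [0, 0, 0, 0.04, 0.03, 0.35, -1, 0, 0, 0, 0.04, 0.03, 0.7, -1, 0, 0, 0, 0.04, 0.03, 0.7, -1]
}}

```text
t: 8.6
ee_pos: [655.3, 176.4, 83.0]
orientation: [-2.903, -1.197, 0.012]
ft_force: [-0.7, -0.1, -0.9]
width: 1.0
grasp_force: 0.0
```

{"api": "arm_command", "payload": {
  "rows": [0, 0, 0, -0.1, 0, 0, -1, 0, 0, 0, -0.19, 0, 0, -1, 0, 0, 0, -0.25, -0.08, 0, -1, 0, 0, 0, -0.31, -0.16, 0, -1, 0, 0, 0, -0.4, -0.24, 0, -1]
}}

```text
t: 9.1
ee_pos: [622.2, 168.8, 88.3]
orientation: [2.903, 1.202, 0.003]
ft_force: [0.7, 1.0, -0.1]
width: 0.6
grasp_force: 0.6
```

```bash
python3 - <<'E'
from h import *
plan(610.7,166.2,86,45)
a,d=ctrl.get_image("wrist");cv2.imwrite("pics/w6.png",a[:,:,::-1])
E
```

```text
t 9.1 p [622.2 168.8  88.3] R [2.9025e+00 1.2016e+00 2.6000e-03] F [ 0.7  1.  -0.1] w 0.5717531663682955 g 0.5837710574269295
yaw 44.98 qpos [0.25 0.64 1.67 0.   0.83 1.03] shift [-0.124 -0.079  0.028] turn [ 0.0003 -0.0005 -0.0001]
```

View pics/w6.png

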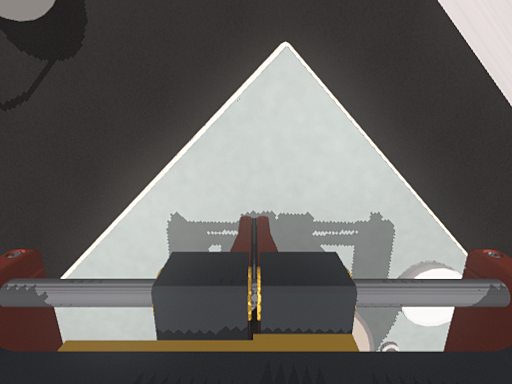

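That view looks away from the clip: only the fingers and the base's far corner are visible. The force suggests light contact, so I continue the sweep.

{"api": "arm_command", "payload": {
  "rows": [0, 0, 0, -0.1, -0.07, 0.02, -1, 0, 0, 0, -0.21, -0.12, 0.02, -1, 0, 0, 0, -0.33, -0.16, 0.02, -1, 0, 0, 0, -0.45, -0.175, 0.02, -1, 0, 0, 0, -0.57, -0.175, 0.02, -1]
}}

```text
t: 9.65
ee_pos: [579.4, 145.5, 85.6]
orientation: [-2.903, -1.202, 0.001]
ft_force: [0.7, 0.5, -1.1]
width: 0.2
grasp_force: 0.3
```

{"api": "arm_command", "payload": {
  "rows": [0, 0, 0, -0.12, 0.02, 0, -1, 0, 0, 0, -0.235, 0.055, 0, -1, 0, 0, 0, -0.31, 0.09, 0, -1, 0, 0, 0, -0.38, 0.13, 0, -1, 0, 0, 0, -0.44, 0.175, 0, -1]
}}

```text
t: 10.15
ee_pos: [565.2, 110.7, 85.7]
orientation: [-2.903, -1.201, 0.0]
ft_force: [0.4, 0.5, -0.4]
width: 0.1
grasp_force: 0.3
```

```bash
python3 - <<'E'
from m import *
plan(563.2,106.2,86,45)
a=ctrl.get_image("top")[0];s=ctrl.get_image("scene")[0]
T=a[110:275,130:320,::-1];S=s[120:285,170:370,::-1]
cv2.imwrite("pics/t7.png",np.hstack([cv2.resize(T,(400,400),interpolation=cv2.INTER_CUBIC),cv2.resize(S,(400,400),interpolation=cv2.INTER_CUBIC)]))
E
```

```text
t 10.15 p [565.2 110.7  85.7] R [-2.9028 -1.2013  0.    ] F [ 0.4  0.5 -0.4] w 0.13306855210790283 g 0.2644290158059448
yaw 44.96 qpos [0.17 0.57 1.83 0.   0.74 0.96] shift [-0.058  0.022 -0.004] turn [-0.      0.     -0.0002]
```

View pics/t7.png

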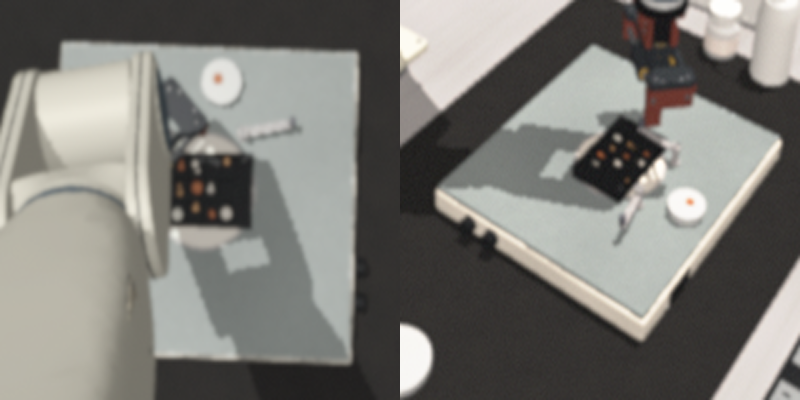

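The left clip lies in over the tray end, with the fingers at its knob. One last nudge, then I leave and go to the right clip.

{"api": "arm_command", "payload": {
  "rows": [0, 0, 0, -0.02, 0.02, 0, -1, 0, 0, 0, -0.04, 0.03, 0, -1, 0, 0, 0, -0.04, 0.03, 0, -1]
}}

```text
t: 10.55
ee_pos: [564.9, 107.3, 85.7]
orientation: [2.903, 1.202, 0.001]
ft_force: [0.9, -0.0, 0.1]
width: 0.4
grasp_force: 0.1
```

{"api": "arm_command", "payload": {
  "rows": [0, 0, 0, 0.1, 0, 0, -1, 0, 0, 0, 0.25, 0, 0, -1, 0, 0, 0, 0.25, 0, -0.3, -1, 0, 0, 0, 0.25, 0, -0.75, -1, 0, 0, 0, 0.25, 0, -0.75, -1]
}}

```text
t: 11.05
ee_pos: [582.4, 122.9, 149.9]
orientation: [2.901, 1.202, 0.012]
ft_force: [0.1, 0.2, 0.4]
width: 0.2
grasp_force: 0.0
```

{"api": "arm_command", "payload": {
  "rows": [0, 0, 0, -0.4, 0.85, 0, -1, 0, 0, 0, -0.4, 0.85, 0, -1]
}}

```text
t: 11.25
ee_pos: [605.6, 50.0, 145.8]
orientation: [2.901, 1.203, 0.002]
ft_force: [0.4, 0.9, 0.1]
width: 0.5
grasp_force: 0.0
```

{"api": "arm_command", "payload": {
  "rows": [0, 0, 0, -0.45, 0.85, 0, -1, 0, 0, 0, -0.45, 0.85, 0, -1]
}}

```text
t: 11.45
ee_pos: [628.2, -24.8, 145.3]
orientation: [2.902, 1.201, 0.001]
ft_force: [0.4, 0.5, 0.4]
width: 0.6
grasp_force: 0.0
```

{"api": "arm_command", "payload": {
  "rows": [0, 0, 0, -0.45, 0.85, 0, -1, 0, 0, 0, -0.45, 0.85, 0, -1, 0, 0, 0, -0.45, 0.85, 0, -1]
}}

```text
t: 11.75
ee_pos: [650.8, -99.3, 145.1]
orientation: [2.904, 1.196, 0.001]
ft_force: [-0.3, -0.6, -0.7]
width: 0.7
grasp_force: 0.0
```

```bash
python3 - <<'E'
from h import *
plan(649,-94,86,45)
a=ctrl.get_image("top")[0];cv2.imwrite("pics/t8.png",cv2.resize(a[110:275,130:320,::-1],None,fx=4,fy=3.6,interpolation=cv2.INTER_CUBIC))
p=np.array([617.5,-6.5])
for a in [1.68,1.5,1.3,1.15,1.0,.85,.7,.55,.4,.3,.2,.1,.04]:
    k=p+65*np.array([-np.cos(a),-np.sin(a)])+[13.1,-13.1]
    d=k-[649,-94];print(a,k.round(1),"tool units",np.round(np.array([d@[.7071,.7071],d@[.7071,-.7071]])/80,3))
E
```

```text
t 11.75 p [650.8 -99.3 145.1] R [2.9038e+00 1.1963e+00 1.1000e-03] F [-0.3 -0.6 -0.7] w 0.6869943895001079 g 0.0
yaw 44.78 qpos [-0.17  0.58  1.61 -0.    0.94  0.62] shift [ 0.03  -0.064  0.739] turn [ 0.0004 -0.0001 -0.0012]
1.68 [637.7 -84.2] tool units [-0.014 -0.187]
1.5 [626.  -84.4] tool units [-0.119 -0.288]
1.3 [613.2 -82.2] tool units [-0.212 -0.42 ]
1.15 [604.  -78.9] tool units [-0.264 -0.531]
1.0 [595.5 -74.3] tool units [-0.299 -0.647]
0.85 [587.7 -68.4] tool units [-0.316 -0.768]
0.7 [580.9 -61.5] tool units [-0.315 -0.89 ]
0.55 [575.2 -53.6] tool units [-0.295 -1.01 ]
0.4 [570.7 -44.9] tool units [-0.258 -1.126]
0.3 [568.5 -38.8] tool units [-0.224 -1.199]
0.2 [566.9 -32.5] tool units [-0.182 -1.269]
0.1 [565.9 -26.1] tool units [-0.134 -1.335]
0.04 [565.7 -22.2] tool units [-0.102 -1.371]
```

View pics/t8.png

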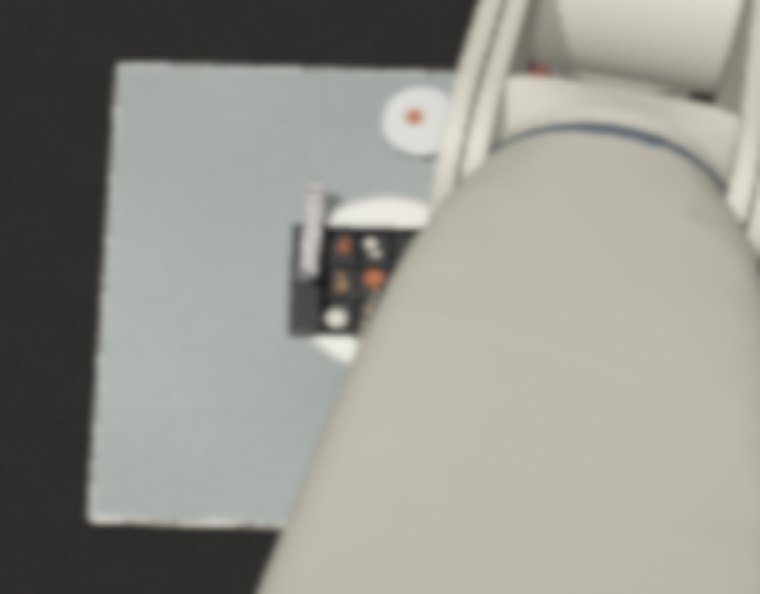

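The left clip is in: its strip runs from (316,190) to (310,278), parallel to the base edge. Now the right one.

{"api": "arm_command", "payload": {
  "rows": [0, 0, 0, 0.03, -0.06, 0.35, -1, 0, 0, 0, 0.03, -0.06, 0.74, -1, 0, 0, 0, 0.03, -0.06, 0.74, -1, 0, 0, 0, 0.03, -0.06, 0.74, -1]
}}

```text
t: 12.2
ee_pos: [647.3, -89.9, 86.1]
orientation: [-2.901, -1.203, 0.002]
ft_force: [0.6, 0.5, 0.1]
width: 0.4
grasp_force: 0.0
```

{"api": "arm_command", "payload": {
  "rows": [0, 0, 0, 0, -0.1, 0, -1, 0, 0, 0, -0.015, -0.19, 0, -1, 0, 0, 0, -0.12, -0.29, 0, -1, 0, 0, 0, -0.165, -0.35, 0, -1, 0, 0, 0, -0.21, -0.42, 0, -1]
}}

```text
t: 12.7
ee_pos: [612.2, -79.4, 87.7]
orientation: [2.902, 1.201, 0.003]
ft_force: [1.0, -1.3, 0.6]
width: 0.7
grasp_force: 0.7
```

{"api": "arm_command", "payload": {
  "rows": [0, 0, 0, -0.05, -0.11, 0, -1, 0, 0, 0, -0.085, -0.225, 0, -1, 0, 0, 0, -0.105, -0.35, 0, -1, 0, 0, 0, -0.105, -0.47, 0, -1, 0, 0, 0, -0.085, -0.59, 0, -1]
}}

```text
t: 13.2
ee_pos: [573.1, -50.0, 86.4]
orientation: [-2.902, -1.202, 0.001]
ft_force: [-0.0, -0.8, 0.3]
width: 0.6
grasp_force: 0.3
```

{"api": "arm_command", "payload": {
  "rows": [0, 0, 0, 0.035, -0.115, 0, -1, 0, 0, 0, 0.07, -0.19, 0, -1, 0, 0, 0, 0.115, -0.26, 0, -1, 0, 0, 0, 0.16, -0.325, 0, -1, 0, 0, 0, 0.19, -0.36, 0, -1]
}}

```text
t: 13.7
ee_pos: [564.4, -19.0, 86.5]
orientation: [-2.902, -1.202, -0.0]
ft_force: [0.0, -0.0, 0.0]
width: 0.6
grasp_force: 0.2
```

{"api": "arm_command", "payload": {
  "rows": [0, 0, 0, 0.01, -0.01, 0, -1, 0, 0, 0, 0.01, -0.01, 0, -1]
}}

```text
t: 13.9
ee_pos: [564.4, -18.3, 86.5]
orientation: [-2.903, -1.202, -0.0]
ft_force: [0.1, -0.7, -0.3]
width: 0.6
grasp_force: 0.0
```

```bash
python3 -c "
from h import *
plan(565.7,-22.2,86,45)"
```

```text
t 13.9 p [564.4 -18.3  86.5] R [-2.9026e+00 -1.2018e+00 -1.0000e-04] F [ 0.1 -0.7 -0.3] w 0.6163448690773544 g 0.0
yaw 44.98 qpos [-0.05  0.56  1.85  0.    0.73  0.73] shift [-0.023  0.045  0.006] turn [-0.     -0.     -0.0001]
```

{"api": "arm_command", "payload": {
  "rows": [0, 0, 0, 0, 0.1, 0, -1, 0, 0, 0, 0, 0.25, 0, -1, 0, 0, 0, 0, 0.25, -0.4, -1, 0, 0, 0, 0, 0.25, -1, -1, 0, 0, 0, 0, 0.25, -1, -1]
}}

```text
t: 14.4
ee_pos: [583.0, -34.0, 172.2]
orientation: [2.899, 1.198, 0.015]
ft_force: [1.3, 0.3, 0.7]
width: 0.8
grasp_force: 0.0
```

{"api": "arm_command", "payload": {
  "rows": [0, 0, 0, -0.75, -0.1, -0.3, -1, 0, 0, 0, -0.75, -0.1, -0.3, -1]
}}

```text
t: 14.6
ee_pos: [528.8, -71.2, 191.2]
orientation: [2.903, 1.2, -0.001]
ft_force: [-0.5, 0.5, -0.4]
width: 0.2
grasp_force: 0.0
```

{"api": "arm_command", "payload": {
  "rows": [0, 0, 0, -0.75, -0.1, 0, -1, 0, 0, 0, -0.75, -0.1, 0, -1, 0, 0, 0, -0.75, -0.1, 0, -1, 0, 0, 0, -0.75, -0.1, 0, -1]
}}

```text
t: 15.0
ee_pos: [483.4, -106.4, 190.6]
orientation: [2.903, 1.2, 0.002]
ft_force: [-0.1, -0.4, 0.2]
width: 0.4
grasp_force: 0.0
```

```bash
python3 - <<'E'
from h import *
o=state();a=ctrl.get_image("wrist")[0];s=ctrl.get_image("top")[0]
cv2.imwrite("pics/w9.png",np.hstack([cv2.resize(a[:300,:,::-1],(500,293)),cv2.resize(s[110:275,130:320,::-1],(300,293),interpolation=cv2.INTER_CUBIC)]))
E
```

```text
t 15.0 p [ 483.4 -106.4  190.6] R [2.9030e+00 1.1998e+00 1.7000e-03] F [-0.1 -0.4  0.2] w 0.40008665909259855 g 0.0
```

View pics/w9.png

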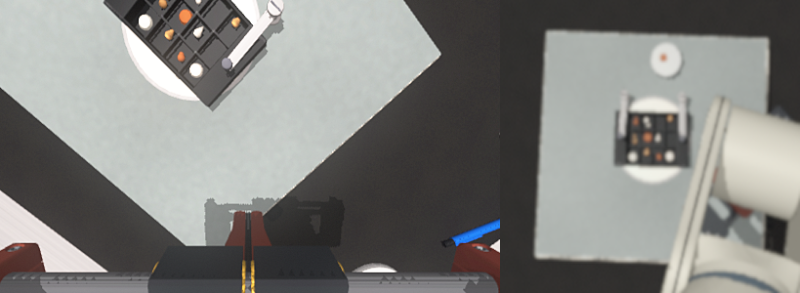

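Both clips lie in over the tray ends. The right screw is at (273,6), its knob at (227,64), and the tray's right end face runs from (213,107) to (268,47). Numeric check, then I hand in.

```bash
python3 - <<'E'
from h import *
o=ctrl.get_obs();s=1.024
A=wrays([[273*s,6*s]],68,o)[0];B=wrays([[227*s,64*s]],76,o)[0];C=wrays(np.array([[213,107],[268,47]])*s,58,o)
v=B-A;print(A.round(1),B.round(1),"clip right angle",np.arctan2(-v[1],-v[0]).round(3),np.hypot(*v[:2]).round(1));print(C.round(1))
E
```

```text
[615.5  -4.6  68. ] [552.3  -9.6  76. ] clip right angle 0.079 63.5
[[514.4 -24.3  58. ]
 [591.7 -24.1  58. ]]
```

```bash
python3 -c "
from workcell import ctrl
print(ctrl.close_job())"
```

```text
the job is handed in; nothing more can be done
None
```

I've handed the job in: the last measurements put the tray within about 2 mm of the glass centre and square with the base, and the clips about 0.01 rad (left) and at most 0.08 rad (right) from their stops. No verdict was returned; I saw no lifting or tipping of the tray and never worked near any bystander.

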